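Lock out the battery unit and hold its disconnect open

ROBOT

A 7-joint arm with a two-finger parallel gripper is mounted at the origin on the work surface. World frame = base frame: x ahead of the robot, y to its left, z up, the work surface at z = 0. Lengths are in m, angles in rad, forces in N, time in s.
With the tool pointing down it reaches from about 0.35 to 0.9 m from the base axis. Payload 8.1 kg.
Tool frame: the origin (TCP) lies at the centre of the arm's flange, where the gripper is bolted on; the fingertips stand 178 mm ahead of it and the grasp point (between the pads) lies 159 mm ahead of it; z points along the fingers, y is the direction in which the jaws open and shut (so a half turn about z gives the same grasp; the last joint's range is limited). The gripper opens to 92 mm and grips with 3 to 60 N. Pads are 19 mm wide; open, the fingers measure 130 mm over their backs; the gripper's body (75 mm by 190 mm) begins 47 mm behind the grasp point.
Start: joints at [1.167, 0.434, 0.025, 1.573, -0.012, 1.134, -0.075], TCP at [0.185, -0.597, 0.405] pointing down, gripper open.
Joint ranges: [-2.62, 2.62], [-0.44, 2.09], [-1.27, 1.32], [0.08, 2.57], [-1.32, 4.46], [0.12, 2], [-2.74, 2.74]. Speed limits (rad/s): [2.22, 2.22, 3.01, 3.01, 3.14, 3.14, 3.14].

INTERFACE

Orientations are given as a rotation vector (axis times angle).
In Python, from cell import arm, get_image, camera_model gives the robot as it stands. The module is installed in compiled form; this text tells all that it offers.
- The arm moves only by the shell command python3 -m pendant 'ROWS' [FORCE]. ROWS is JSON, a list that holds one entry, the list of rows, each a list of 7 numbers: the shift along the tool's x, y, z in mm, then the turn, a rotation vector about the tool's x, y, z in rad, then the closure, from -1 (fully open) to 1 (shut). In form: [[[x, y, z, rx, ry, rz, hand], ...]]. A call has 1 to 20 rows; each row is the pose to reach, as a shift and turn from the pose commanded when the call began, along the tool's axes at that moment; what a row does not reach only later rows make up. A row lasts 1/8 s, in which the tool goes at most 62.5 mm and 10.7 degrees, less where a joint would pass 70% of its speed; a pose out of reach is approached as far as the arm can. A call with a gripper value outside its range is refused whole. The fingers move at their own pace and stop on an object; FORCE is the grip in N (left out, the last holds). Time passes only in rows, so rows that repeat a pose let the fingers close. It gives the time, the measured TCP pose, the force and the opening at its end, in the units of the state.
- arm.observe(): the state, without advancing time (a new reading comes with each control period).
- get_image(name): name is "scene" or "top" or "wrist"; returns the picture (384x512x3 uint8, red, green, blue); there is no depth.
- camera_model(name): a dict with "fx", "fy", "cx", "cy" (pixels), "k1" (the pictures are not rectified: a ray, as slopes to the right and down, at radius r is drawn at 1 + k1 r^2 times it, then the intrinsics apply), "position" and "orientation" of the camera in the world; the wrist camera has in their place "T_tool_cam" (4x4, takes a point from camera to tool coordinates, whose origin is the TCP and whose axes are the flange's). Camera axes: x right, y down, z forward; pixel columns grow to the right and rows downward; lengths in m; the calibration is good to about 2 mm. A picture is of the moment at which its call begins: read the wrist's pose just before it. camera_model takes no time and is no camera call.
- arm.sign_off(): hands the job in, once; it reports no verdict.
The state is a dict: "clock": time; "joints": joint angles; "dq": joint speeds; "joint_efforts": joint torques, N m; "position": TCP position; "ee_rot": TCP orientation; "force": force on the tool from outside, world axes, zero at the start; "ft_torque": the same for the moment, N m; "width": opening from 0.0 (shut) to 1.0 (fully open).
Only numpy, scipy, OpenCV 4.12 (cv2) and the standard library are available. Lean on these libraries where they do the work, as an engineer would, in place of code of your own. Each camera call takes 0.05 s, during which the arm holds its last target.

TASK

Take the red tag from the tag stand, hook it over the green end of the hanging rail and, keeping it hooked, slide it along the bar until it is centred on the blue mark; let go of it so that it hangs there freely. Then pull the orange spring-return handle on the battery unit out until its white pointers stand within the red bands, and finish while gripping or holding the handle there: the program ends still holding it against the spring. Leave the yellow tag and all the other things where they are.

Things in the scene. Friction and masses are not known exactly. Their poses are not given: they have to be found in the camera images.
- red_tag: Red saddle tag, 120 g: front plate 44 wide (y) and shorter back plate, 4 thick, under a 5 mm crown; 20 mm slot between them, open below, running along y. On the crown a black grip fin 12 (y) x 30 (x), from 10 to 50 above the origin. Origin: in the slot 5 under the crown, on the bar's axis when hung. x to the front plate (ends 63 below); z up. Starts upright astride the stand, origin at 80.
- yellow_tag: Yellow tag, same shape and origin as the red one, on the other place of the stand, 100 mm away. Leave it.
- tag_stand: Tag stand: black base 70 x 180 mm with an upright grey wall 14 mm thick (x), 175 mm long (y), top 85 mm above the table, which the tags straddle. Origin: underside centre on the table.
- rail: Hanging rail: round steel bar 10 mm in diameter along the body's y, its axis 200 mm above the origin, between end posts (16 mm wide, 208 mm high, at y = -160 and +160 mm) on a base board 85 x 350 x 12 mm. Origin: underside centre of the base. The green end is at -y, the robot's right.
- rail_load (a point): Centre of the green section, on the bar's axis; the green section is 70 mm long (rail y -140 to -70 mm).
- rail_mark: Blue mark on the rail: 10 mm wide blue band on the bar with a blue post 10 mm wide standing under it (its top 118 mm below the bar's axis, clear of a hanging tag). Origin: on the bar's axis at the mark; y along the rail, away from the green end. It lies 125 to 180 mm from the green section's centre.
- battery_unit: Battery training unit: white box 190 x 140 x 50 mm with a grey rear part (+x) that bears four blue cells up to 88 mm high, starting 112 mm behind the origin. Origin: underside centre of the white box. Its -x axis, towards the robot's side, is the direction in which the slide is pulled out.
- pull_slide (a joint): Travel in m of the spring-return slide on top of the unit: 0 = home, grows as it is pulled out along the unit's -x, stop at 0.075. The spring pulls it home with about 4.5 N at home plus 1.5 N for every 10 mm.
- slide_handle (a point): Centre of the orange handle of the slide: upright plate 12 mm thick (along the pull), 50 mm wide (across), 45 mm high; from 59 to 104 mm above the table. The slide's 70 x 44 mm carriage lies under it, its top 59 mm above the table. Clear for fingers on its front and rear. Axes as the battery unit's.
- slide_pointer (a point): Middle between the two white pointers on the slide, straight under the handle's centre; the pointers (3 mm wide) stick out sideways.
- pull_mark: The pair of red bands on top of the unit, one each side of the slide, 12 mm wide along the pull. Origin: midway between them, at the height of the pointers, where the pointer point lies at the right pull; axes as the battery unit's. It asks for 30 to 55 mm of pull.
- multimeter: Yellow multimeter lying flat, 170 x 85 x 46 mm. Bystander. Origin: underside centre.
- circuit_board: Circuit module 100 x 80 x 30 mm. Bystander. Origin: underside centre.
- fuse: White ceramic cartridge fuse with brass ends, 76 mm long (y), 24 mm thick. Bystander. Origin: underside centre.
- screwdriver: Screwdriver with orange handle lying along its x. Bystander.

How it is judged:
By the outcome, as a careful person would: the job done as asked, in the order asked, and still so for the second after the job is handed in, while the arm keeps its last pose, push and grip.
It also fails if it takes over 67 s, if anything falls off the work surface, if the arm or the gripper's body presses on something with over 40 N, if the wrist force passes 120 N, or if a joint passes its speed limit or range.

## Working session

There is one attempt and no reset: what is moved stays moved. The work goes in short steps, Python scripts to look and compute and a shell command to move; the robot and the scene stay as the last step left them, time stands still between calls to the robot, and variables do not carry over. Pictures are saved under pics/ and viewed, and the job is handed in when it is done.

```bash
mkdir -p pics; ls
python3 - <<'E'
from cell import arm,get_image,camera_model
import cv2,json
s=arm.observe();print(s)
for n in ["scene","top","wrist"]:
    im=get_image(n);cv2.imwrite(f"pics/{n}0.png",im[:,:,::-1]);print(n,camera_model(n))
E
```

```text
pics
{'clock': 0.0, 'joints': array([ 1.16737765,  0.43522211,  0.02496993,  1.57408419, -0.01156931,
        1.13401172, -0.07506297]), 'dq': array([ 6.56341114e-05,  9.42240225e-05,  4.46412264e-04, -7.33531998e-04,
       -1.06894213e-03, -1.61972683e-03,  3.38848051e-04]), 'joint_efforts': array([ 1.86743625e-05, -6.67851663e+01,  9.84855630e-01, -3.14455962e+01,
       -6.07184717e-02,  4.30668646e-02,  1.61295757e-04]), 'position': array([ 0.18508668, -0.59672447,  0.40395027]), 'ee_rot': array([-3.10461595e+00, -4.70489953e-01,  6.33249433e-04]), 'force': array([ 1.08934258, -0.74946615, -0.25892129]), 'ft_torque': array([-0.02137885, -0.02619178, -0.01011117]), 'width': 0.9989784714628267}
scene {'fx': 387.603199620675, 'fy': 387.603199620675, 'cx': 257.20044352365153, 'cy': 192.08377238726771, 'k1': 0.029759365914176984, 'position': array([0.97062995, 0.7142081 , 0.86767825]), 'orientation': array([-0.73297275, -2.53673926,  1.17139438])}
top {'fx': 384.43718079619674, 'fy': 384.43718079619674, 'cx': 253.24035732191422, 'cy': 193.275254798625, 'k1': 0.03084283029561782, 'position': array([ 0.28988941, -0.01799518,  1.12411812]), 'orientation': array([-2.15305704,  2.10213847, -0.22560438])}
wrist {'fx': 310.43633811365754, 'fy': 310.43633811365754, 'cx': 257.21378092123575, 'cy': 188.02377125879738, 'k1': -0.04907546705393853, 'T_tool_cam': array([[-3.89842897e-04, -9.68104758e-01, -2.50545456e-01,
         6.73250309e-02],
       [ 9.99999786e-01, -2.45677559e-04, -6.06681124e-04,
        -5.12431428e-04],
       [ 5.25777487e-04, -2.50545639e-01,  9.68104646e-01,
         1.96915243e-02],
       [ 0.00000000e+00,  0.00000000e+00,  0.00000000e+00,
         1.00000000e+00]])}
```

View pics/scene0.png

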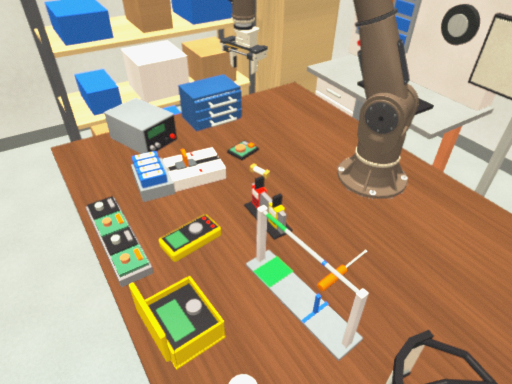

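View pics/top0.png

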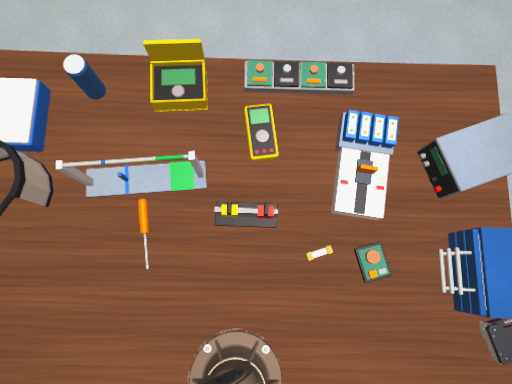

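View pics/wrist0.png

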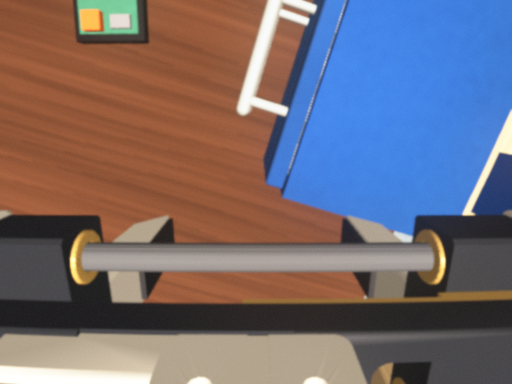

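```bash
cat > h.py <<'E'
import numpy as np,cv2
from cell import arm,get_image,camera_model
from scipy.spatial.transform import Rotation as R
def cam(n,s=None):
    m=camera_model(n)
    if n!="wrist": return m,np.array(m["position"]),R.from_rotvec(m["orientation"]).as_matrix()
    Rt=R.from_rotvec(s["ee_rot"]).as_matrix();T=m["T_tool_cam"]
    return m,s["position"]+Rt@T[:3,3],Rt@T[:3,:3]
def ray(n,uv,s=None):
    m,p,Rm=cam(n,s)
    d=np.array([(uv[0]-m["cx"])/m["fx"],(uv[1]-m["cy"])/m["fy"]]);q=d.copy()
    for _ in range(20): q=d/(1+m["k1"]*(q@q))
    v=Rm@np.array([q[0],q[1],1]);return p,v/np.linalg.norm(v)
def onz(n,uv,z,s=None):
    p,v=ray(n,uv,s);return p+v*(z-p[2])/v[2]
def tri(*rs):
    A=np.zeros((3,3));b=np.zeros(3)
    for p,v in rs:
        M=np.eye(3)-np.outer(v,v);A+=M;b+=M@p
    x=np.linalg.solve(A,b);return x,[np.linalg.norm((np.eye(3)-np.outer(v,v))@(x-p)) for p,v in rs]
def proj(n,X,s=None):
    m,p,Rm=cam(n,s);c=Rm.T@(np.array(X)-p);q=c[:2]/c[2];q=q*(1+m["k1"]*(q@q))
    return q[0]*m["fx"]+m["cx"],q[1]*m["fy"]+m["cy"]
def crop(im,x0,y0,w,h,k,f):
    cv2.imwrite(f,cv2.resize(im[y0:y0+h,x0:x0+w,::-1],None,fx=k,fy=k,interpolation=cv2.INTER_CUBIC))
def blobs(im,lo,hi,box=None,minA=4):
    hsv=cv2.cvtColor(np.ascontiguousarray(im),cv2.COLOR_RGB2HSV)
    m=cv2.inRange(hsv,lo,hi)
    if box:
        k=np.zeros_like(m);x0,y0,x1,y1=box;k[y0:y1,x0:x1]=1;m=m*k
    n,l,st,c=cv2.connectedComponentsWithStats(m)
    return [(st[i,4],tuple(st[i,:4]),c[i].round(1)) for i in range(1,n) if st[i,4]>=minA]
E
python3 - <<'E'
from h import *
t=cv2.imread("pics/top0.png")[:,:,::-1];s=cv2.imread("pics/scene0.png")[:,:,::-1]
crop(t,40,140,250,100,3,"pics/t1.png");crop(t,320,100,90,130,4,"pics/t2.png")
crop(s,230,160,150,200,3,"pics/s1.png");crop(s,120,140,120,70,6,"pics/s2.png")
for n,im in(("top",t),("scene",s)):
    print(n)
    for nm,lo,hi in(("red",(0,160,90),(6,255,255)),("red2",(172,160,90),(180,255,255)),("green",(45,150,80),(75,255,255)),("blue",(100,150,60),(120,255,255)),("orange",(8,180,150),(18,255,255))):
        print(nm,blobs(im,lo,hi,minA=8))
E
```

```text
top
red [(np.int32(9), (np.int32(270), np.int32(149), np.int32(3), np.int32(3)), array([271., 150.])), (np.int32(10), (np.int32(255), np.int32(150), np.int32(4), np.int32(4)), array([256.3, 151.7])), (np.int32(8), (np.int32(263), np.int32(150), np.int32(3), np.int32(3)), array([263.9, 150.9])), (np.int32(15), (np.int32(341), np.int32(180), np.int32(6), np.int32(3)), array([343.2, 181.2])), (np.int32(42), (np.int32(434), np.int32(185), np.int32(8), np.int32(7)), array([437.6, 188.5])), (np.int32(17), (np.int32(377), np.int32(186), np.int32(7), np.int32(3)), array([379.8, 187.1])), (np.int32(138), (np.int32(257), np.int32(206), np.int32(17), np.int32(12)), array([264.9, 211.9]))]
red2 []
green [(np.int32(90), (np.int32(156), np.int32(155), np.int32(27), np.int32(5)), array([169.4, 157.2])), (np.int32(609), (np.int32(170), np.int32(162), np.int32(24), np.int32(29)), array([181.3, 175.8]))]
blue [(np.int32(536), (np.int32(69), np.int32(63), np.int32(36), np.int32(36)), array([89.5, 82.2])), (np.int32(1015), (np.int32(7), np.int32(81), np.int32(43), np.int32(70)), array([ 36.8, 121.3])), 
[... 2976 characters left out ...]
4.6])), (np.int32(8), (np.int32(322), np.int32(261), np.int32(4), np.int32(4)), array([323.5, 262.8])), (np.int32(156), (np.int32(302), np.int32(294), np.int32(26), np.int32(28)), array([315.4, 307.8]))]
orange [(np.int32(22), (np.int32(248), np.int32(142), np.int32(7), np.int32(6)), array([251. , 144.6])), (np.int32(55), (np.int32(180), np.int32(148), np.int32(8), np.int32(18)), array([184. , 156.5])), (np.int32(17), (np.int32(336), np.int32(264), np.int32(9), np.int32(6)), array([339.6, 266. ])), (np.int32(23), (np.int32(341), np.int32(268), np.int32(7), np.int32(7)), array([344.3, 271.4])), (np.int32(126), (np.int32(317), np.int32(273), np.int32(21), np.int32(19)), array([326.4, 283.4]))]
```

View pics/t1.png

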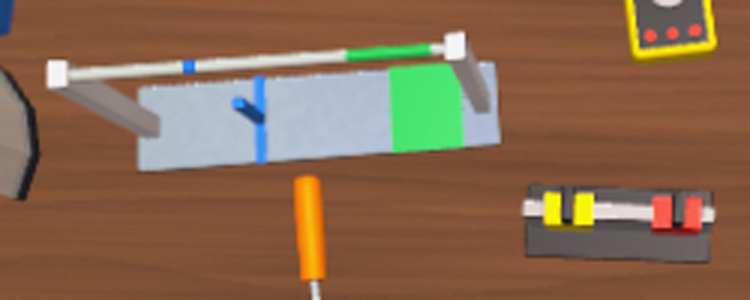

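View pics/t2.png

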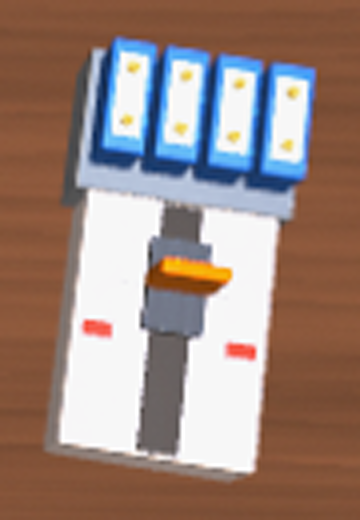

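View pics/s1.png

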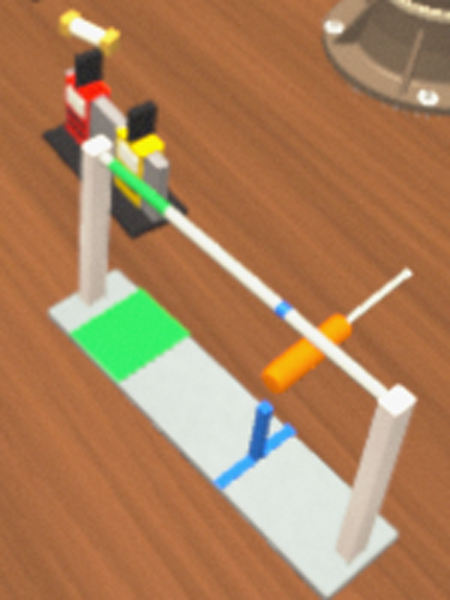

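View pics/s2.png

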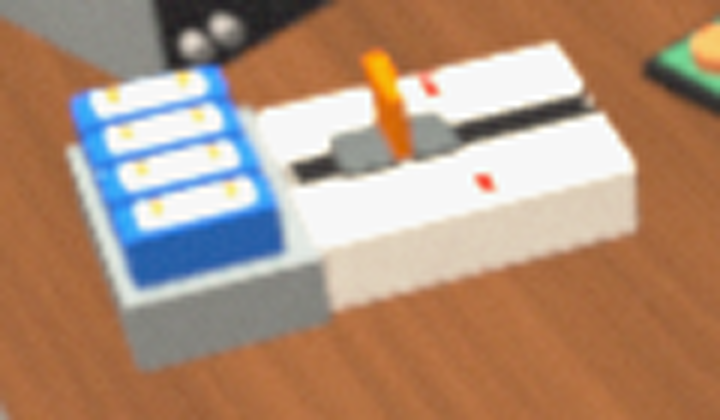

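Run:
```python
from h import *
np.set_printoptions(precision=4,suppress=True)
P=lambda a,b:print(a,np.array(b))
P("red crown top",onz("top",(265,211.3),.09))
P("yel crown top",onz("top",(229.5,209.7),.09))
P("stand wall ends",[onz("top",(40+524/3,140+208/3),.085),onz("top",(40+714/3,140+214/3),.085)])
g0=onz("top",(156,158.3),.2);g1=onz("top",(183.3,156.2),.2)
P("green ends",[g0,g1]);P("mark",onz("top",(102.7,161.9),.2))
P("post tops",[onz("top",(40+57/3,140+74/3),.208),onz("top",(40+455/3,140+46/3),.208)])
P("scene mark",onz("scene",(323.7,263),.2));P("scene green",onz("scene",(275.8,221.9),.2))
P("tri mark",tri(ray("top",(102.7,161.9)),ray("scene",(323.7,263))))
P("tri green",tri(ray("top",(169.6,157.2)),ray("scene",(275.8,221.9))))
P("red bands top",[onz("top",(343.7,181.4),.053),onz("top",(380,187.5),.053)])
P("red bands scene",[onz("scene",(120+430/6,140+85/6),.053),onz("scene",(120+485/6,140+183/6),.053)])
P("handle top",onz("top",(320+190/4+1,100+265/4),.104))
P("box corners",[onz("top",(320+a/4,100+b/4),.05) for a,b in((80,192),(277,215),(60,443),(253,472))])
s=arm.observe();print(R.from_rotvec(s["ee_rot"]).as_matrix())
```

```text
red crown top [ 0.4437 -0.0674  0.09  ]
yel crown top [0.4457 0.0291 0.09  ]
stand wall ends [[ 0.4464  0.0698  0.085 ]
 [ 0.4452 -0.1031  0.085 ]]
green ends [[0.5531 0.2101 0.2   ]
 [0.5605 0.1432 0.2   ]]
mark [0.5401 0.3391 0.2   ]
post tops [[0.5279 0.4391 0.208 ]
 [0.561  0.1214 0.208 ]]
scene mark [0.5392 0.3343 0.2   ]
scene green [0.5556 0.1732 0.2   ]Traceback (most recent call last):
  File "<stdin>", line 11, in <module>
  File "<stdin>", line 3, in <lambda>
ValueError: setting an array element with a sequence. The requested array has an inhomogeneous shape after 1 dimensions. The detected shape was (2,) + inhomogeneous part.
```

Run:
```python
from h import *
np.set_printoptions(precision=4,suppress=True)
P=lambda a,b:print(a,b)
P("tri mark",tri(ray("top",(102.7,161.9)),ray("scene",(323.7,263))))
P("tri green",tri(ray("top",(169.6,157.2)),ray("scene",(275.8,221.9))))
P("red bands top",[onz("top",(343.7,181.4),.053),onz("top",(380,187.5),.053)])
P("red bands scene",[onz("scene",(120+430/6,140+85/6),.053),onz("scene",(120+485/6,140+183/6),.053)])
P("handle top",onz("top",(320+190/4+1,100+265/4),.104))
P("box corners",[onz("top",(320+a/4,100+b/4),.05) for a,b in((80,192),(277,215),(60,443),(253,472))])
s=arm.observe();print(R.from_rotvec(s["ee_rot"]).as_matrix())
```

```text
tri mark (array([0.5402, 0.3369, 0.2031]), [np.float64(0.0013125753257343126), np.float64(0.0013125753257343714)])
tri green (array([0.5567, 0.1758, 0.2026]), [np.float64(0.0006961334475839434), np.float64(0.0006961334475838198)])
red bands top [array([ 0.5414, -0.2933,  0.053 ]), array([ 0.5262, -0.3967,  0.053 ])]
red bands scene [array([ 0.5253, -0.3985,  0.053 ]), array([ 0.5411, -0.2918,  0.053 ])]
handle top [ 0.574  -0.3495  0.104 ]
box corners [array([ 0.642 , -0.2855,  0.05  ]), array([ 0.6283, -0.4288,  0.05  ]), array([ 0.4562, -0.2675,  0.05  ]), array([ 0.439 , -0.4033,  0.05  ])]
[[ 0.9551  0.2962 -0.0005]
 [ 0.2962 -0.9551  0.0011]
 [-0.0001 -0.0012 -1.    ]]
```

```bash
python3 -m pendant '[[[20,-21,2,0,0,0.02,-1],[57,-60,5,0,0,0.05,-1],[97,-103,9,0,0,0.08,-1],[137,-146,13,0,0,0.12,-1],[178,-189,17,0,0,0.15,-1],[218,-232,21,0,0,0.18,-1],[259,-275,25,0,0,0.21,-1],[299,-318,30,0,0,0.24,-1],[339,-361,34,0,0,0.27,-1],[372,-396,37,0,0,0.3,-1],[392,-417,39,0,0,0.3,-1],[404,-430,40,0,0,0.3,-1],[404,-430,40,0,0,0.3,-1]]]' 30
python3 - <<'E'
from h import *
s=arm.observe();print(s["position"],s["ee_rot"],s["clock"])
im=get_image("wrist");cv2.imwrite("pics/w1.png",im[:,:,::-1])
E
```

```text
clock: 1.78
position: [0.4439, -0.0655, 0.3646]
ee_rot: [-3.141, -0.005, 0.0]
force: [0.8, -0.8, 1.2]
width: 1.003
[ 0.44391399 -0.06552453  0.36455611] [-3.14121762e+00 -5.29803774e-03  4.59669308e-04] 1.775
```

View pics/w1.png

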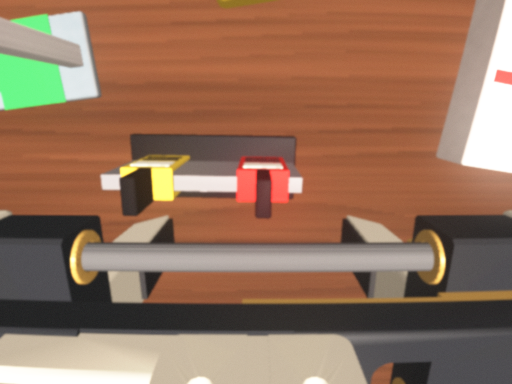

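Run:
```python
from h import *
im=cv2.imread("pics/w1.png")[:,:,::-1]
crop(im,95,125,220,100,3.6,"pics/w1c.png")
```

```text
(no output)
```

View pics/w1c.png

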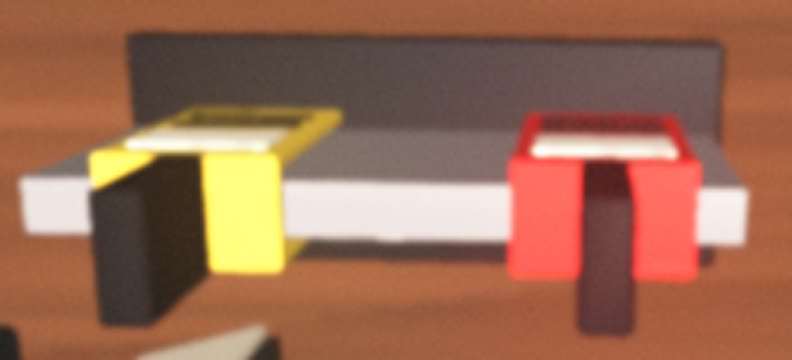

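Run:
```python
from h import *
np.set_printoptions(precision=4,suppress=True)
s=arm.observe()
f=lambda a,b,z:onz("wrist",(95+a/3.6,125+b/3.6),z,s)
C=[f(*p,.09) for p in((511,162),(696,162),(510,277),(697,279))]
print(np.array(C),np.mean(C,0))
print("fin rear top",f(580,333,.13),f(634,333,.13))
print("wall ends",f(22,178,.085),f(746,190,.085),f(22,235,.085),f(746,244,.085))
```

```text
[[ 0.46   -0.0489  0.09  ]
 [ 0.4601 -0.0919  0.09  ]
 [ 0.4321 -0.0483  0.09  ]
 [ 0.4317 -0.0929  0.09  ]] [ 0.446  -0.0705  0.09  ]
fin rear top [ 0.4326 -0.0651  0.13  ] [ 0.4326 -0.0761  0.13  ]
wall ends [0.4552 0.0693 0.085 ] [ 0.4523 -0.1045  0.085 ] [0.441  0.0711 0.085 ] [ 0.439 -0.105  0.085]
```

```bash
python3 -m pendant '[[[1,2,15,0,0,0.01,0],[2,5,45,0,0,0.015,0],[2,5,70,0,0,0.015,0],[2,5,85,0,0,0.015,0],[2,5,91,0,0,0.015,0],[2,5,91,0,0,0.015,0],[2,5,91,0,0,0.015,1],[2,5,91,0,0,0.015,1],[2,5,91,0,0,0.015,1],[2,5,91,0,0,0.015,1],[2,5,91,0,0,0.015,1],[2,5,91,0,0,0.015,1]]]' 30
python3 - <<'E'
from h import *
s=arm.observe();print(s["position"],s["ee_rot"],s["clock"],s["force"],s["width"])
im=get_image("wrist");cv2.imwrite("pics/w2.png",im[:,:,::-1])
E
```

```text
clock: 3.32
position: [0.4458, -0.0715, 0.2739]
ee_rot: [3.141, -0.022, 0.001]
force: [-0.4, 0.3, 4.7]
width: 0.128
[ 0.44577163 -0.07150307  0.27391792] [ 3.14149042e+00 -2.22502753e-02  5.65490146e-04] 3.325 [-0.39790375  0.29736209  4.70173431] 0.12805858908892426
```

View pics/w2.png

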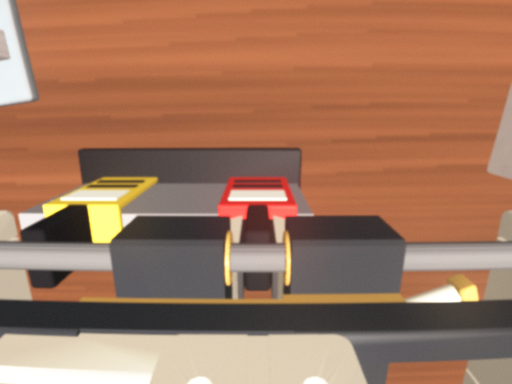

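```bash
python3 -m pendant '[[[0,0,-4,0,0,0,1],[0,0,-15,0,0,0,1],[0,0,-40,0,0,0,1],[0,0,-75,0,0,0,1],[0,0,-115,0,0,0,1],[0,0,-160,0,0,0,1],[0,-10,-200,0,0,0,1],[10,-30,-216,0,0,-0.02,1],[25,-65,-221,0,0,-0.04,1],[43,-105,-221,0,0,-0.06,1],[62,-145,-221,0,0,-0.08,1],[80,-185,-221,0,0,-0.1,1],[95,-220,-221,0,0,-0.117,1],[104,-241,-221,0,0,-0.117,1],[107,-248,-221,0,0,-0.117,1],[107,-249,-221,0,0,-0.117,1],[107,-249,-221,0,0,-0.117,1]]]'
python3 - <<'E'
from h import *
s=arm.observe();print(s["position"],s["ee_rot"],s["clock"],s["force"],s["width"])
for n in("wrist","scene"):
    im=get_image(n);cv2.imwrite(f"pics/{n}3.png",im[:,:,::-1])
crop(im,220,100,150,200,3,"pics/s3.png")
E
```

```text
clock: 5.5
position: [0.5561, 0.1746, 0.4949]
ee_rot: [3.137, 0.159, 0.0]
force: [-0.5, -0.2, -1.8]
width: 0.13
[0.55608989 0.17456911 0.49488959] [3.13670321e+00 1.58604495e-01 1.03164543e-04] 5.5 [-0.50261873 -0.24413634 -1.81927765] 0.1304675053512482
```

View pics/wrist3.png

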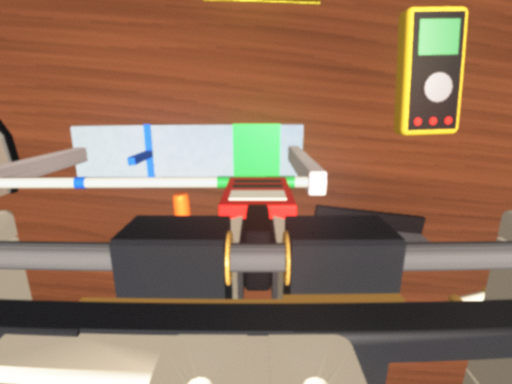

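View pics/s3.png

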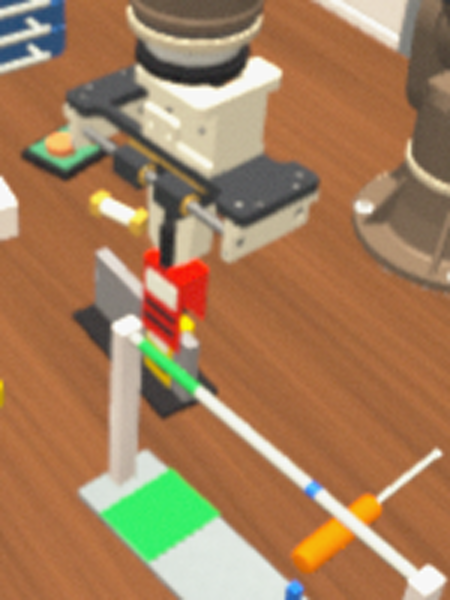

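Run:
```python
from h import *
np.set_printoptions(precision=4,suppress=True)
im=cv2.imread("pics/wrist3.png")[:,:,::-1];s=arm.observe()
crop(im,20,155,320,60,2.5,"pics/w3c.png")
print(blobs(im,(100,150,60),(125,255,255),(60,170,110,195)),blobs(im,(45,150,60),(75,255,255),(200,177,330,190)))
for u,v in((80,182.7),(219,182),(295,182)):print(onz("wrist",(u,v),.2,s))
im=cv2.imread("pics/scene3.png")[:,:,::-1];print(blobs(im,(100,150,60),(125,255,255),(315,255,335,275)))
```

```text
[(np.int32(76), (np.int32(75), np.int32(178), np.int32(8), np.int32(10)), array([ 78.4, 182.5]))] []
[0.5406 0.3388 0.2   ]
[0.5542 0.2101 0.2   ]
[0.5612 0.1411 0.2   ]
[(np.int32(9), (np.int32(322), np.int32(261), np.int32(4), np.int32(4)), array([323.6, 262.7]))]
```

View pics/w3c.png

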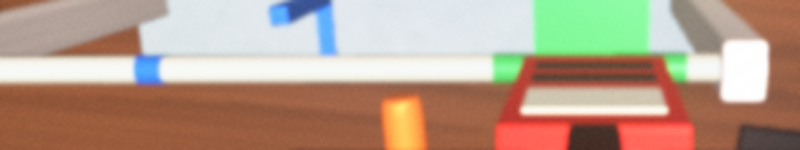

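```bash
python3 -m pendant '[[[1,0,5,0,0,0,1],[1.5,0,15,0,0,0,1],[1.5,0,30,0,0,0,1],[1.5,0,48,0,0,0,1],[1.5,0,65,0,0,0,1],[1.5,0,80,0,0,0,1],[1.5,0,90,0,0,0,1],[1.5,0,95,0,0,0,1],[1.5,0,96,0,0,0,1],[1.5,0,96,0,0,0,1]]]'
python3 - <<'E'
from h import *
s=arm.observe();print(s["position"],s["ee_rot"],s["clock"],s["force"],s["width"])
for n in("wrist","scene"):
    im=get_image(n);cv2.imwrite(f"pics/{n}4.png",im[:,:,::-1])
crop(im,240,150,120,150,4,"pics/s4.png")
E
```

```text
clock: 6.85
position: [0.5578, 0.1761, 0.3991]
ee_rot: [-3.137, -0.161, -0.001]
force: [0.5, 0.5, -0.8]
width: 0.131
[0.55781741 0.17613443 0.39913389] [-3.13723338e+00 -1.61239753e-01 -1.05081044e-03] 6.85 [ 0.52577913  0.49228642 -0.78203884] 0.13147132252651503
```

View pics/wrist4.png

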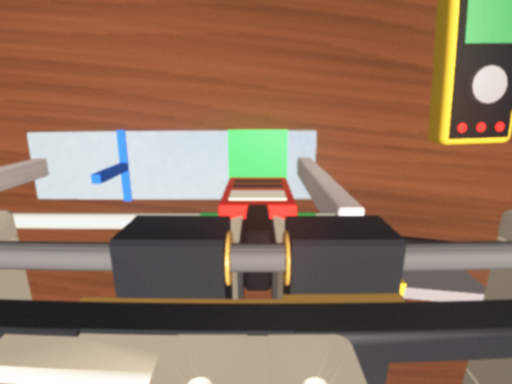

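View pics/s4.png

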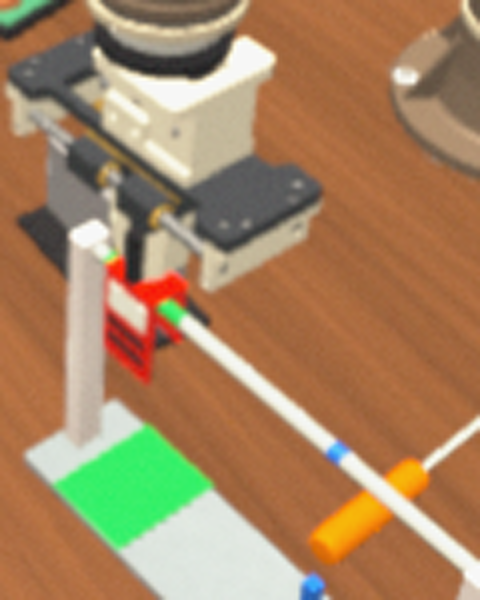

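```bash
python3 -m pendant '[[[0,-2,2,0,0,0,1],[0,-8,2,0,0,0,1],[0,-18,2,0,0,0,1],[0,-31,2,0,0,0,1],[0,-45,2,0,0,0,1],[0,-60,2,0,0,0,1],[0,-75,2,0,0,0,1],[0,-90,2,0,0,0,1],[0,-105,2,0,0,0,1],[0,-120,2,0,0,0,1],[0,-134,2,0,0,0,1],[0,-145,2,0,0,0,1],[0,-152,2,0,0,0,1],[0,-155,2,0,0,0,1],[0,-155,2,0,0,0,1]]]'
python3 - <<'E'
from h import *
s=arm.observe();print(s["position"],s["ee_rot"],s["clock"],s["force"],s["width"])
for n in("wrist","scene","top"):
    im=get_image(n);cv2.imwrite(f"pics/{n}5.png",im[:,:,::-1])
    if n=="scene":crop(im,260,180,120,150,4,"pics/s5.png")
E
```

```text
clock: 8.82
position: [0.5419, 0.3301, 0.3967]
ee_rot: [3.137, 0.161, 0.0]
force: [0.3, 0.8, -1.1]
width: 0.128
[0.54189879 0.33008225 0.39667206] [3.13722420e+00 1.61009955e-01 7.89487188e-06] 8.825 [ 0.29781845  0.81931803 -1.07806576] 0.12807902360845416
```

View pics/wrist5.png

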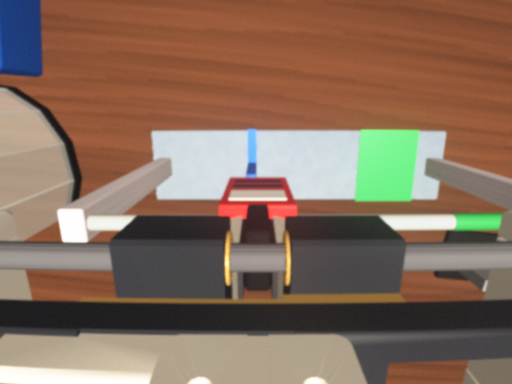

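View pics/s5.png

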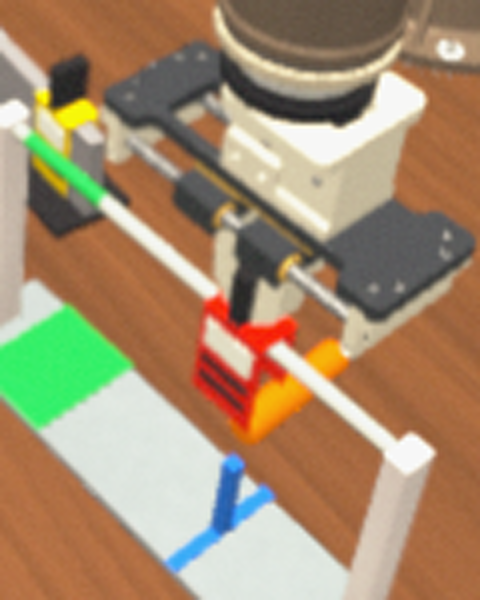

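```bash
python3 - <<'E'
from h import *
np.set_printoptions(precision=4,suppress=True)
im=cv2.imread("pics/wrist5.png")[:,:,::-1];s=arm.observe()
r=np.array([-np.sin(.104),np.cos(.104),0]);o=s["position"]
b=blobs(im,(100,130,60),(125,255,255),(230,125,280,180));print(b)
b=blobs(im,(100,130,60),(125,255,255),(230,131,280,150));print(b)
for _,_,c in b: p=onz("wrist",c,.012,s);print("stripe",p,(p-o)@r)
red=blobs(im,(0,160,90),(8,255,255),(200,170,310,220));print(red)
# front crown edge
for u,v in((221,216),(297,216),(230.5,178),(291,178)):
    pass
w=blobs(cv2.imread("pics/wrist3.png")[:,:,::-1],(100,130,60),(125,255,255),(60,120,160,175));print(w)
for u,z in((155,.0),):pass
for nm,uv in(("top",(102.7,161.9)),("scene",(323.7,263))):
    p=onz(nm,uv,.2);print(nm,(p-o)@r)
# stripe in initial top image on base z=.012
t=cv2.imread("pics/top0.png")[:,:,::-1]
for box in((118,164,132,170),(118,184,132,196)):
    for _,_,c in blobs(t,(100,130,60),(125,255,255),box,3):
        p=onz("top",c,.012);print("top stripe",c,p,(p-o)@r)
E
python3 -c "
from h import *
im=cv2.imread('pics/wrist5.png')[:,:,::-1];crop(im,200,120,120,110,5,'pics/w5c.png')"
```

```text
[(np.int32(275), (np.int32(247), np.int32(130), np.int32(8), np.int32(46)), array([251.3, 153.7]))]
[(np.int32(108), (np.int32(249), np.int32(131), np.int32(6), np.int32(19)), array([251.4, 140.3]))]
stripe [0.5715 0.3402 0.012 ] 0.007349821190753409
[(np.int32(4), (np.int32(230), np.int32(182), np.int32(3), np.int32(3)), array([231.2, 183.2])), (np.int32(1019), (np.int32(217), np.int32(183), np.int32(81), np.int32(37)), array([256.2, 207.3]))]
[(np.int32(367), (np.int32(128), np.int32(125), np.int32(26), np.int32(50)), array([144.7, 152.2]))]
top 0.009493315803663459
scene 0.004819492449826283
top stripe [126.  167.5] [0.5759 0.3423 0.012 ] 0.009043152850057558
top stripe [126.5 188.5] [0.5127 0.3356 0.012 ] 0.008868013018939244
```

View pics/w5c.png

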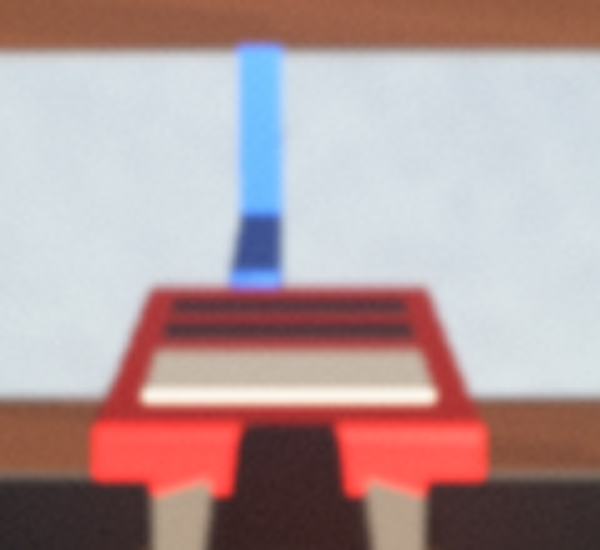

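Run:
```python
from h import *
np.set_printoptions(precision=4,suppress=True)
s=arm.observe();o=s["position"];r=np.array([-np.sin(.104),np.cos(.104),0]);f=np.array([np.cos(.104),np.sin(.104),0])
org=o-[0,0,.1940];print(org)
for sg in(-1,1):
    print("pred plate bottom corner",proj("wrist",org+f*.014+r*.022*sg-[0,0,.063],s),"crown front",proj("wrist",org+f*.014+r*.022*sg+[0,0,.01],s))
for n in("scene","top"):
    print(n,"pred crown fr",[np.round(proj(n,org+f*.014+r*.022*g+[0,0,.01]),1) for g in(-1,1)],"plate bot",[np.round(proj(n,org+f*.014+r*.022*g-[0,0,.063]),1) for g in(-1,1)])
im=cv2.imread("pics/scene5.png")[:,:,::-1];crop(im,295,240,60,60,10,"pics/s5c.png")
im=cv2.imread("pics/top5.png")[:,:,::-1];crop(im,70,140,90,60,8,"pics/t5c.png")
```

```text
[0.542  0.3297 0.2027]
pred plate bottom corner (np.float64(286.02044952267784), np.float64(177.80674356771001)) crown front (np.float64(297.781936889337), np.float64(206.5393853511079))
pred plate bottom corner (np.float64(229.85281402834738), np.float64(177.93373105764286)) crown front (np.float64(218.63205850724995), np.float64(206.71462474714366))
scene pred crown fr [array([310.4, 255.3]), array([325. , 267.8])] plate bot [array([307.1, 276. ]), array([320.8, 288.6])]
top pred crown fr [array([113.9, 153.7]), array([ 95.5, 154.9])] plate bot [array([123.3, 161.8]), array([106.2, 163. ])]
```

View pics/s5c.png

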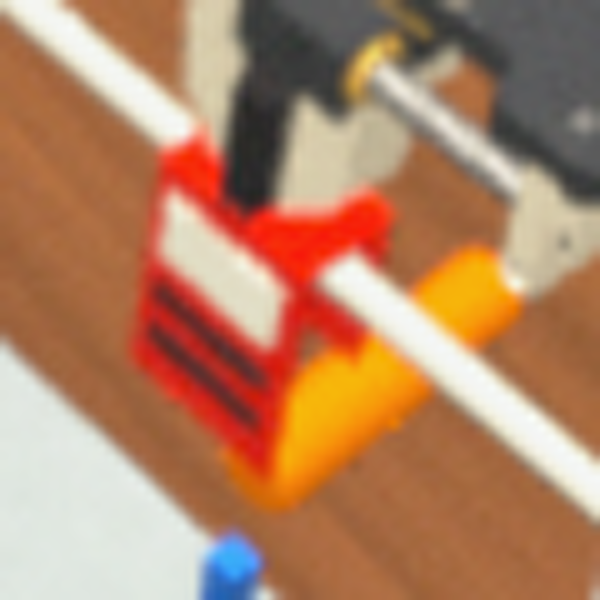

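View pics/t5c.png

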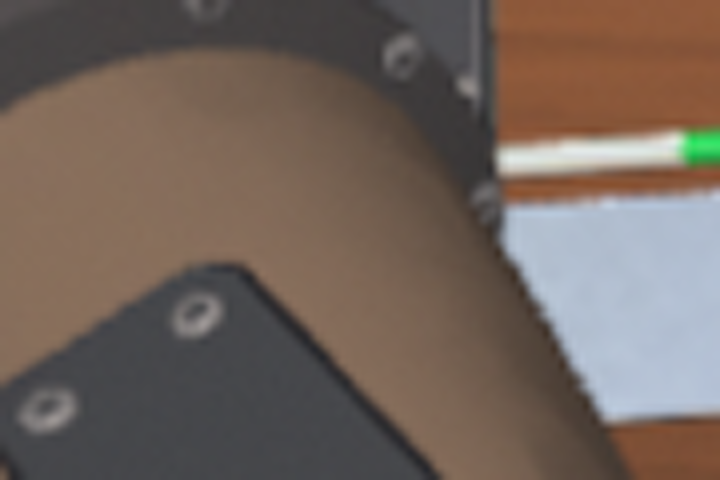

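```bash
python3 -m pendant '[[[0,-2,0,0,0,0,1],[0,-5,0.5,0,0,0,1],[0,-7.5,1,0,0,0,1],[0,-8,1,0,0,0,1],[0,-8,1,0,0,0,1],[0,-8,1,0,0,0,1]]]'
python3 - <<'E'
from h import *
np.set_printoptions(precision=4,suppress=True)
s=arm.observe();print(s["position"],s["ee_rot"],s["clock"],s["force"],s["width"])
im=get_image("wrist");cv2.imwrite("pics/wrist6.png",im[:,:,::-1]);crop(im,200,120,120,110,5,"pics/w6c.png")
o=s["position"];r=np.array([-np.sin(.104),np.cos(.104),0])
for _,_,c in blobs(im,(100,130,60),(125,255,255),(230,131,280,150)): p=onz("wrist",c,.012,s);print("stripe",c,p,(p-o)@r)
im=get_image("scene");cv2.imwrite("pics/scene6.png",im[:,:,::-1]);crop(im,295,240,60,80,8,"pics/s6c.png")
E
```

```text
clock: 9.72
position: [0.541, 0.3381, 0.3957]
ee_rot: [3.137, 0.161, 0.0]
force: [-0.1, -0.7, -0.9]
width: 0.132
[0.541  0.3381 0.3957] [3.1373 0.1611 0.    ] 9.725 [-0.1269 -0.7409 -0.8696] 0.13213905532223263
stripe [258.3 140.6] [0.5711 0.3406 0.012 ] -0.0006015318041449162
```

View pics/w6c.png

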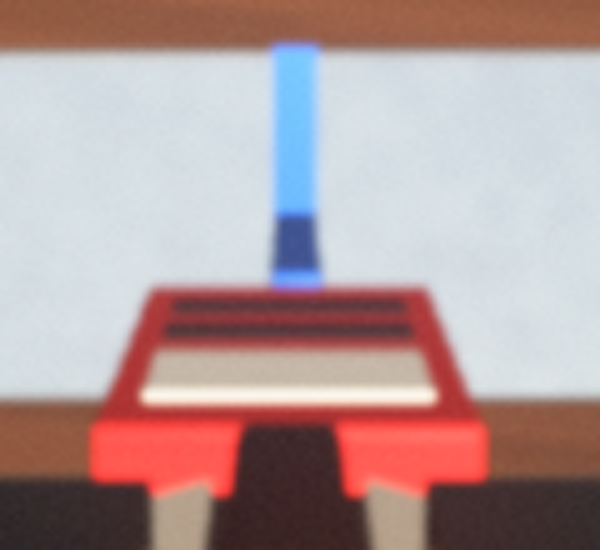

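View pics/s6c.png

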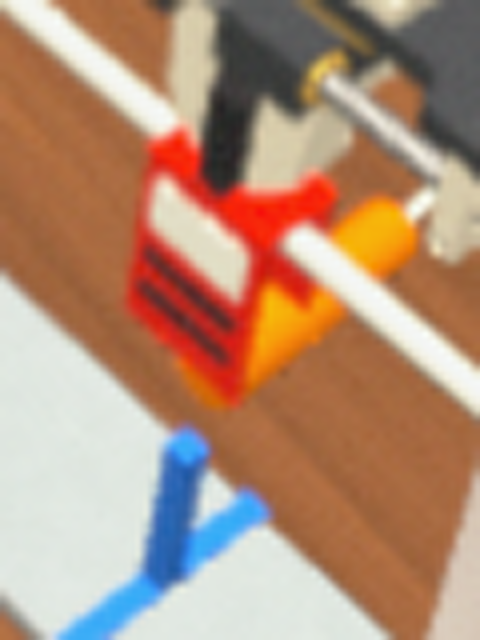

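```bash
python3 -m pendant '[[[0,0,1,0,0,0,1],[0,0,1,0,0,0,1],[0,0,1,0,0,0,0.6],[0,0,1,0,0,0,0.4],[0,0,1,0,0,0,0],[0,0,1,0,0,0,0],[0,0,-5,0,0,0,0],[0,0,-20,0,0,0,0],[0,0,-45,0,0,0,0],[0,0,-80,0,0,0,0],[0,0,-110,0,0,0,0],[0,0,-125,0,0,0,0],[0,0,-130,0,0,0,0],[0,0,-130,0,0,0,0]]]'
python3 - <<'E'
from h import *
np.set_printoptions(precision=4,suppress=True)
s=arm.observe();print(s["position"],s["ee_rot"],s["clock"],s["force"],s["width"])
im=get_image("wrist");cv2.imwrite("pics/wrist7.png",im[:,:,::-1]);crop(im,180,110,160,110,5,"pics/w7c.png")
im=get_image("scene");cv2.imwrite("pics/scene7.png",im[:,:,::-1]);crop(im,275,220,90,100,6,"pics/s7c.png")
E
```

```text
clock: 11.58
position: [0.541, 0.3381, 0.5251]
ee_rot: [3.137, 0.161, -0.001]
force: [-0.1, 1.0, -1.5]
width: 0.498
[0.541  0.3381 0.5251] [ 3.1369  0.1613 -0.0011] 11.575 [-0.1439  0.9552 -1.4803] 0.49848961039218004
```

View pics/w7c.png

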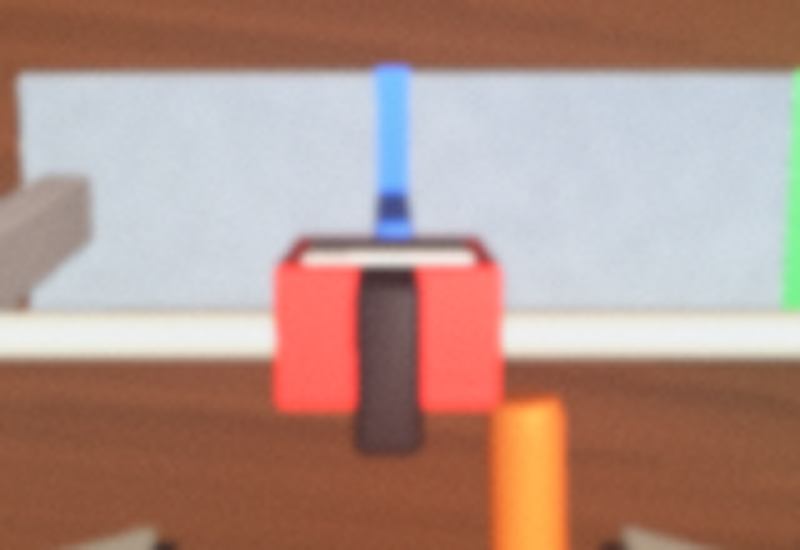

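View pics/s7c.png

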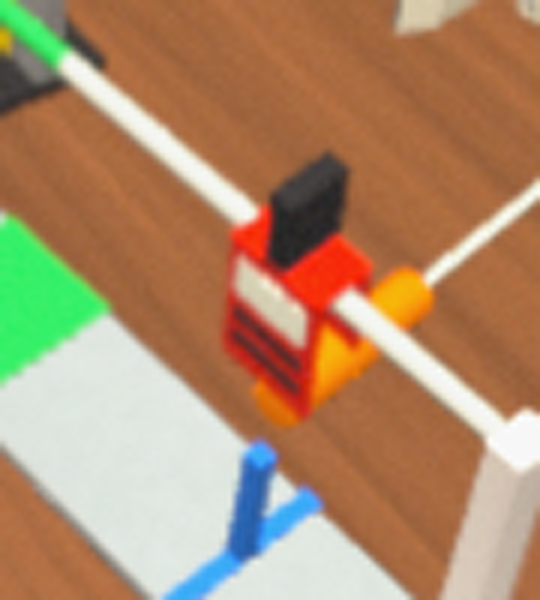

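Run:
```python
from h import *
s=arm.observe();print(s["joints"].round(3))
im=get_image("top");crop(im,70,140,90,60,8,"pics/t7c.png")
```

```text
[-0.361  0.434 -0.442  1.313  0.182  1.436 -2.26 ]
```

View pics/t7c.png

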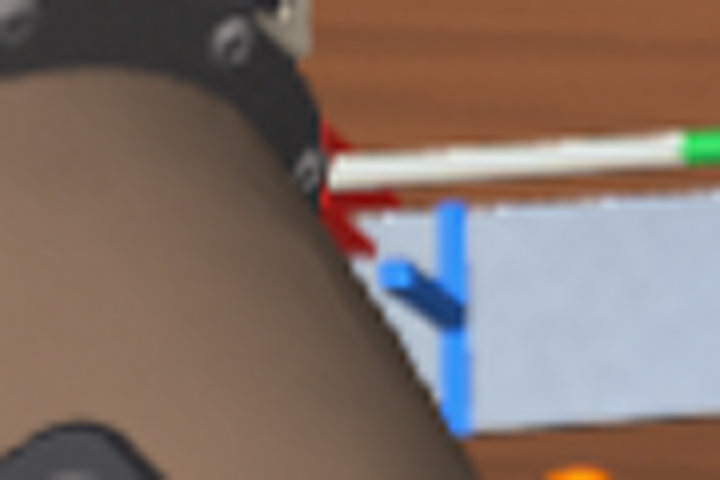

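```bash
python3 -m pendant '[[[-1,15,0,0,0,-0.02,0],[-4,50,0,0,0,-0.08,-0.3],[-7,95,0,0,0,-0.17,-0.3],[-11,145,0,0,0,-0.27,-0.3],[-15,200,0,0,0,-0.38,-0.3],[-19,255,0,0,0,-0.49,-0.3],[-23,310,5,0,0,-0.6,-0.3],[-27,365,15,0,0,-0.71,-0.3],[-32,420,30,0,0,-0.82,-0.3],[-36,475,50,0,0,-0.93,-0.3],[-40,530,75,0,0,-1.04,-0.3],[-44,580,95,0,0,-1.15,-0.3],[-47,625,110,0,0,-1.24,-0.3],[-50,660,120,0,0,-1.31,-0.3],[-51,677,125,0,0,-1.328,-0.3],[-51,681,125,0,0,-1.328,-0.3],[-51,681,125,0,0,-1.328,-0.3]]]'
python3 - <<'E'
from h import *
np.set_printoptions(precision=4,suppress=True)
s=arm.observe();print(s["position"],s["ee_rot"],s["clock"],s["force"],s["width"],s["joints"].round(2))
print(R.from_rotvec(s["ee_rot"]).as_matrix())
im=get_image("wrist");cv2.imwrite("pics/wrist8.png",im[:,:,::-1])
im=get_image("top");cv2.imwrite("pics/top8.png",im[:,:,::-1]);crop(im,70,130,130,80,6,"pics/t8c.png")
E
```

```text
clock: 13.85
position: [0.5602, -0.3438, 0.4006]
ee_rot: [-2.371, -2.06, -0.001]
force: [-0.2, 0.6, 0.5]
width: 0.652
[ 0.5602 -0.3438  0.4006] [-2.371  -2.0602 -0.0006] 13.85 [-0.1682  0.556   0.4696] 0.6523503281074986 [ 0.76  0.54 -0.45  1.46  0.24  1.2   0.13]
[[ 0.1396  0.9902 -0.0001]
 [ 0.9902 -0.1396  0.0007]
 [ 0.0007 -0.0002 -1.    ]]
```

View pics/wrist8.png

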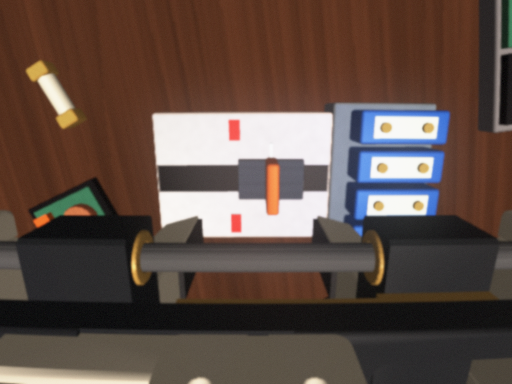

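View pics/t8c.png

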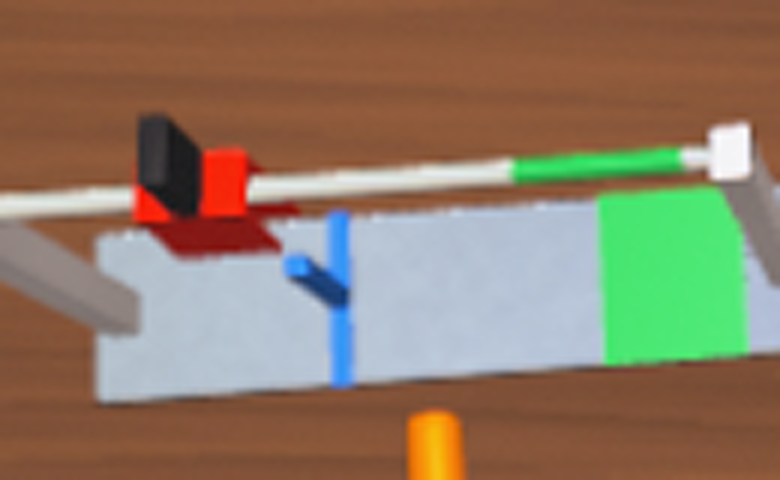

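Run:
```python
from h import *
np.set_printoptions(precision=4,suppress=True)
s=arm.observe();im=cv2.imread("pics/wrist8.png")[:,:,::-1]
T=R.from_rotvec(s["ee_rot"]).as_matrix();o=s["position"]
def rep(n,c,z):
    p=onz("wrist",c,z,s);print(n,c,p,"tool(mm)",(T.T@(p-o)*1000).round(1))
for b in blobs(im,(0,150,80),(6,255,255),(200,100,300,240)):print(b);rep("red",b[2],.05)
for b in blobs(im,(7,150,80),(20,255,255),(230,130,310,225)):print(b)
rep("h",(273,214),.104);rep("h",(273,160),.104)
crop(im,140,95,220,150,3.6,"pics/w8c.png")
```

```text
(np.int32(153), (np.int32(230), np.int32(121), np.int32(9), np.int32(18)), array([233.8, 129.7]))
red [233.8 129.7] [ 0.5424 -0.2945  0.05  ] tool(mm) [ 45.5 -24.7 351.1]
(np.int32(125), (np.int32(232), np.int32(215), np.int32(8), np.int32(16)), array([235.5, 222.6]))
red [235.5 222.6] [ 0.528  -0.3976  0.05  ] tool(mm) [-58.5 -24.8 351.1]
(np.int32(567), (np.int32(267), np.int32(164), np.int32(12), np.int32(50)), array([272.3, 187.7]))
h (273, 214) [ 0.5712 -0.3741  0.104 ] tool(mm) [-29.3  14.8 297.1]
h (273, 160) [ 0.5777 -0.3231  0.104 ] tool(mm) [ 22.1  14.2 297.1]
```

View pics/w8c.png

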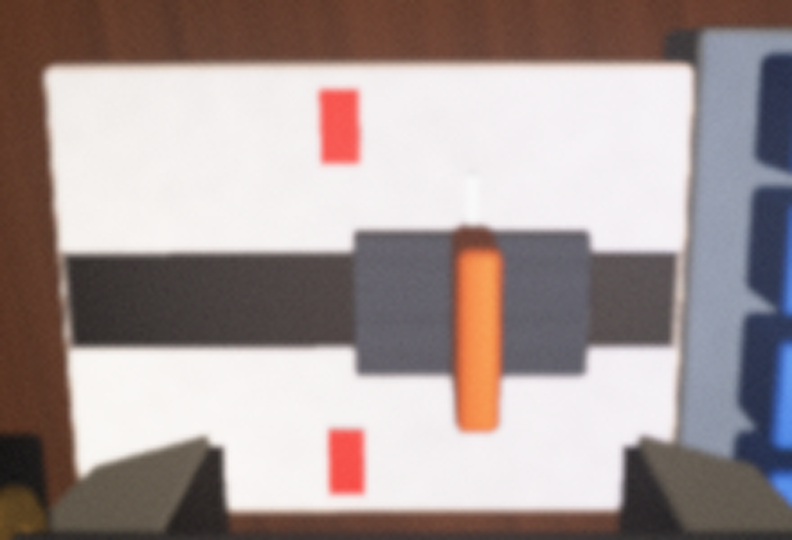

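```bash
python3 -m pendant '[[[-3,7,10,0,0,0,-0.3],[-6,14.5,35,0,0,0,-0.3],[-6,14.5,70,0,0,0,-0.3],[-6,14.5,105,0,0,0,-0.3],[-6,14.5,135,0,0,0,-0.3],[-6,14.5,150,0,0,0,-0.3],[-6,14.5,156,0,0,0,-0.3],[-6,14.5,156,0,0,0,-0.3],[-6,14.5,156,0,0,0,0.5],[-6,14.5,156,0,0,0,1],[-6,14.5,156,0,0,0,1],[-6,14.5,156,0,0,0,1],[-6,14.5,156,0,0,0,1],[-6,14.5,156,0,0,0,1]]]' 40
python3 - <<'E'
from h import *
np.set_printoptions(precision=4,suppress=True)
s=arm.observe();print(s["position"],s["ee_rot"],s["clock"],s["force"],s["width"])
im=get_image("wrist");cv2.imwrite("pics/wrist9.png",im[:,:,::-1])
im=get_image("scene");cv2.imwrite("pics/scene9.png",im[:,:,::-1]);crop(im,110,110,140,100,5,"pics/s9c.png")
E
```

```text
clock: 15.7
position: [0.5735, -0.3524, 0.2448]
ee_rot: [-2.371, -2.06, 0.0]
force: [-0.7, -0.2, 1.7]
width: 0.128
[ 0.5735 -0.3524  0.2448] [-2.3713 -2.0604  0.0004] 15.7 [-0.7268 -0.2089  1.661 ] 0.1284115686100012
```

View pics/wrist9.png

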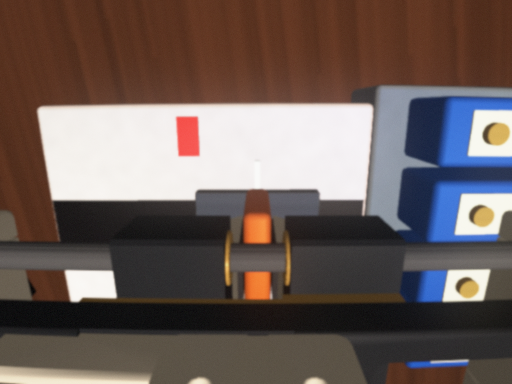

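View pics/s9c.png

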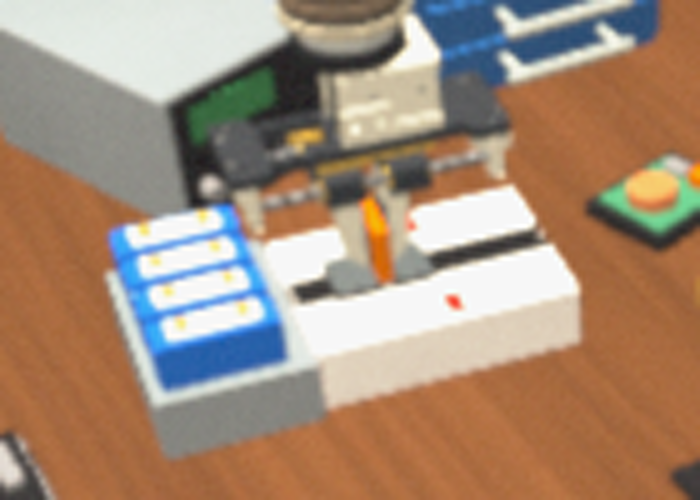

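```bash
python3 - <<'E'
from h import *
s=arm.observe();im=cv2.imread("pics/wrist9.png")[:,:,::-1]
T=R.from_rotvec(s["ee_rot"]).as_matrix();o=s["position"]
b=blobs(im,(0,150,80),(6,255,255),(150,100,230,170));print(b)
print(T.T@(onz("wrist",b[0][2],.05,s)-o),T.T@(onz("wrist",(257.2,172),.053,s)-o))
E
python3 -m pendant '[[[0,-1,0,0,0,0,1],[0,-4,0,0,0,0,1],[0,-9,0,0,0,0,1],[0,-15,0,0,0,0,1],[0,-21,0,0,0,0,1],[0,-27,0,0,0,0,1],[0,-32,0,0,0,0,1],[0,-36,0,0,0,0,1],[0,-38.5,0,0,0,0,1],[0,-39,0,0,0,0,1],[0,-39,0,0,0,0,1],[0,-39,0,0,0,0,1]]]'
python3 - <<'E'
from h import *
np.set_printoptions(precision=4,suppress=True)
s=arm.observe();print(s["position"],s["ee_rot"],s["clock"],s["force"],s["width"])
im=get_image("wrist");cv2.imwrite("pics/wrist10.png",im[:,:,::-1]);crop(im,180,90,160,130,5,"pics/w10c.png")
T=R.from_rotvec(s["ee_rot"]).as_matrix();o=s["position"]
b=blobs(im,(0,150,80),(6,255,255),(200,90,330,190));print(b)
for x in b:print(T.T@(onz("wrist",x[2],.05,s)-o))
im=get_image("scene");cv2.imwrite("pics/scene10.png",im[:,:,::-1]);crop(im,110,110,140,100,5,"pics/s10c.png")
E
```

```text
[(np.int32(709), (np.int32(177), np.int32(118), np.int32(21), np.int32(37)), array([187.4, 135.9]))]
[ 0.05262616 -0.03918046  0.19473349] [ 3.25768332e-02 -8.28313746e-05  1.91717954e-01]
clock: 17.3
position: [0.5365, -0.3473, 0.2448]
ee_rot: [2.368, 2.059, 0.004]
force: [8.9, -3.1, -9.1]
width: 0.128
[ 0.5365 -0.3473  0.2448] [2.3684 2.0588 0.0041] 17.3 [ 8.927  -3.1296 -9.1003] 0.12759334860351765
[(np.int32(667), (np.int32(244), np.int32(118), np.int32(19), np.int32(36)), array([252.9, 135.2]))]
[ 0.0529 -0.0025  0.1948]
```

View pics/w10c.png

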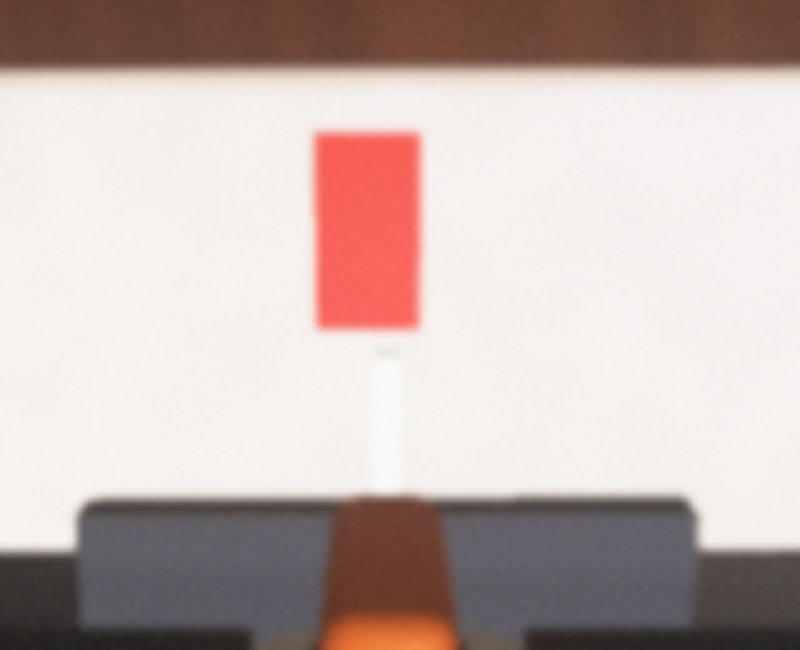

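View pics/s10c.png

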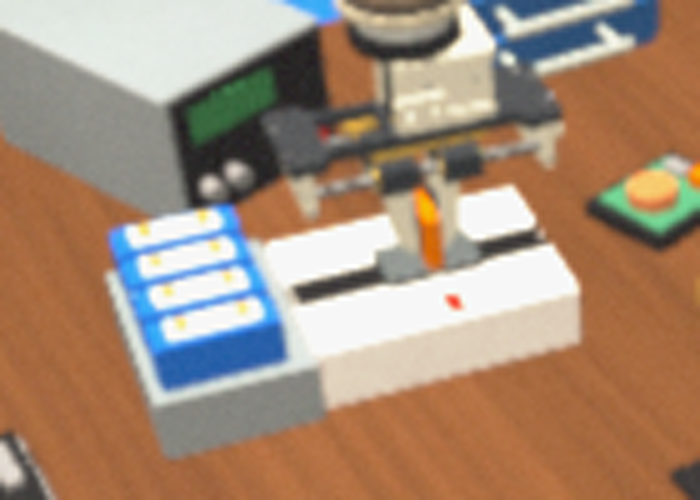

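```bash
python3 -m pendant '[[[0,-1.5,0,0,0,0,1],[0,-2.5,0,0,0,0,1],[0,-2.5,0,0,0,0,1],[0,-2.5,0,0,0,0,1],[0,-2.5,0,0,0,0,1],[0,-2.5,0,0,0,0,1]]]'
python3 - <<'E'
from h import *
np.set_printoptions(precision=4,suppress=True)
s=arm.observe();print(s["position"],s["ee_rot"],s["clock"],s["force"],s["width"])
im=get_image("wrist");crop(im,180,90,160,130,5,"pics/w11c.png")
im=get_image("scene");crop(im,110,110,280,250,2.4,"pics/s11c.png")
im=get_image("top");cv2.imwrite("pics/top11.png",im[:,:,::-1]);
E
```

```text
clock: 18.15
position: [0.5341, -0.3469, 0.2448]
ee_rot: [2.368, 2.059, 0.004]
force: [9.9, -3.1, -8.8]
width: 0.13
[ 0.5341 -0.3469  0.2448] [2.3683 2.0587 0.0043] 18.15 [ 9.9097 -3.0663 -8.8234] 0.13048570615884852
```

View pics/w11c.png

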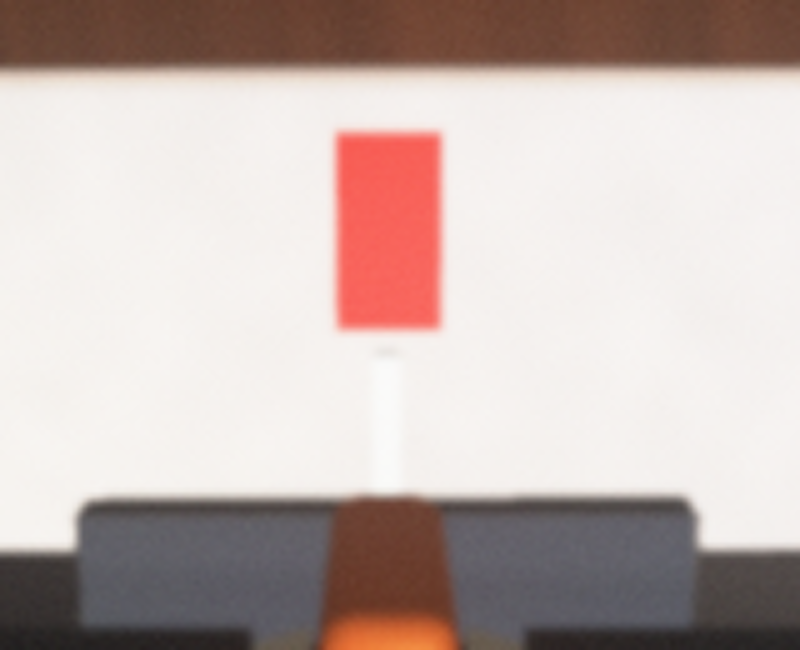

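View pics/s11c.png

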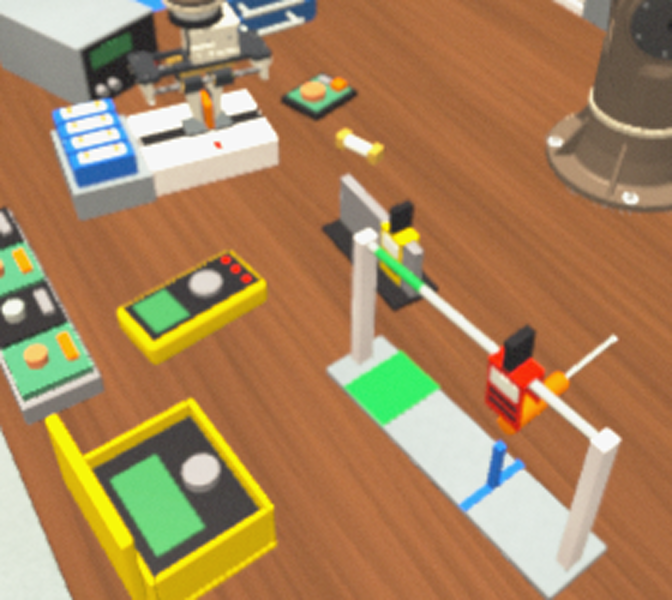

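View pics/top11.png

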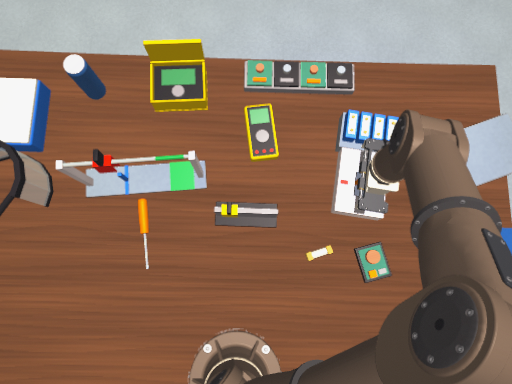

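Wrist view: the pointer (u≈387) is centred on the band (337–440, centre 388). The scene and top views show the red tag hanging at the mark, with the other items unmoved. Handing in.

Run:
```python
from h import *
print(arm.sign_off())
```

```text
the job is handed in; nothing more can be done
None
```

I took the red tag off the stand, hooked it over the green end of the rail and slid it about 163 mm along the bar, hooked throughout. I let it go at the blue mark. I then gripped the orange handle, pulled it out about 40 mm, and handed in still holding it against the spring. The clock read 18.2 s, well under the 67 s limit.

**Tag:** It hangs freely and upright on the bar. The tag hides the blue band, so I checked its centring indirectly, and the views disagreed slightly:
- **Before letting go:** the wrist camera put the tag within about 1 mm of the mark.
- **After letting go:** the wrist camera put it about 2 mm past the mark, away from the green end. The top camera put it 0 to 2 mm short.
- **Earlier in the slide:** the scene camera's estimate of the mark differed from the others by 3 to 6 mm. I took it to be off; its later picture agreed to within about 1 to 2 mm.

I took the tag as centred to within about 2 mm and left it there.

**Handle:** After the first pull it was 2.4 mm short, so I corrected it. The last wrist picture shows the pointer in line with the centre of the 12 mm band, to within about 0.2 mm. Only the pointer on one side was visible. The jaws were closed on the plate (about 12 mm opening) with the grip set to 40 N, and the wrist showed about 10 N of pull.

**Everything else:** The yellow tag and all the other items look unmoved in the last scene and top pictures.

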